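# Lay out a glassblower's bench

## Task

Lay out the bench for the next glassblowing lesson: stand the brass tin in the middle of the round white disc nearest the burner, the small cardboard carton in the middle of the disc nearest the drilled wooden block, and the flaring cone in the middle of the disc between those two. Fit the brass lid with the knob squarely on the tin. All of them end upright as they stood, let go and still, and the little amber glass vase must not be moved.

Things in the scene. Friction and masses are not known exactly. Their poses are not given: they have to be found in the camera images.
- tin_mid (a point): open round brass tin without knob, outer diameter 52 mm, height 42, wall 2.5 (all sizes in mm), about 90 g, loose, standing upright on the bench, open end up; this point lies on its axis half-way up, 21 above its underside; z is up along the axis
- lid_knob (a point): the tin's brass lid, loose, lying knob up: round cap, outer diameter 63 mm, skirt 14 high, inner diameter 58 (3 of play all round), top plate 3 thick; knob of diameter 18 from 18 to 34 above the skirt's lower edge; about 50 g; this point is the middle of the knob, on the axis, 26 above the skirt's lower edge; z is up. Fitted, the plate rests on the rim and this point is 57 above the tin's underside
- carton_mid (a point): small closed box with a brown cardboard lid over its upper half and a pale lower half, rigid, 80 mm long (its own x) by 55 wide (its own y) by 44 high, about 120 g, loose, any yaw; this point is its centre, 22 above its underside; z is up
- cone_mid (a point): flaring cone, loose: a stub of black cone, point up, on a round wooden foot; foot diameter 48 mm and 34 high, whole height 55, about 130 g; this point lies on its axis half-way up, 27.5 above its underside; z is up
- disc1: one of three identical flat round white ceramic discs, diameter 100 mm, 5 mm thick, fixed to the bench in a rough row across it, in the farther half of the working area; which name lies where in the row changes; origin at the centre of its underside
- disc2: one of three identical flat round white ceramic discs, diameter 100 mm, 5 mm thick, fixed to the bench in a rough row across it, in the farther half of the working area; which name lies where in the row changes; origin at the centre of its underside
- disc3: one of three identical flat round white ceramic discs, diameter 100 mm, 5 mm thick, fixed to the bench in a rough row across it, in the farther half of the working area; which name lies where in the row changes; origin at the centre of its underside
- burner: bench gas burner, unlit, fixed: round blue foot of diameter 120 mm with a short steel and brass torch, about 180 high; it stands beyond one end of the row of discs, left or right; origin at the centre of the foot's underside
- block: dark wooden block with a grid of small drilled holes in its top, fixed, 160 mm (its x) by 110 (its y) by 50 high; it stands beyond the other end of the row of discs; origin at the centre of its underside
- vase_mid (a point): small finished vase of amber glass, diameter 42 mm, height 75, loose, standing among the things to be laid out; leave it alone; this point lies on its axis, 37.5 above its underside
Mind the look-alikes: they are no part of the job. Leave any green or red look-alike of the part that bears lid_knob alone.

How it is judged:
By the outcome, as a careful person would: the job done as asked, in the order asked, and still so for the second after the job is handed in, with the robot touching nothing.
It also fails if it takes over 109 s, if anything falls off the work surface, if the arm or the gripper's body presses on something with over 40 N, if the wrist force passes 120 N, or if a joint passes its speed limit or range.

## Robot

A 6-joint arm with a two-finger parallel gripper is mounted at the origin on the work surface. World frame = base frame: x ahead of the robot, y to its left, z up, the work surface at z = 0. Lengths are in mm, angles in rad, forces in N, time in s.
With the tool pointing down it reaches from about 275 to 750 mm from the base axis. Payload 10.2 kg.
Tool frame: the origin (TCP) lies between the finger pads; the fingertips stand 17 mm ahead of it and the grasp point (between the pads) lies 2 mm behind it (tips_ahead is the distance from the TCP to the fingertips, in mm); z points along the fingers, y is the line along which they close (so a half turn about z gives the same grasp; the last joint's range is limited). The gripper opens to 85 mm and grips with 20 to 120 N. Pads are 22 mm wide; open, the fingers measure 114 mm over their backs; the gripper's body (76 mm by 85 mm) begins 54 mm behind the grasp point. The pads swing forward as they close: fully open they stand 13 mm farther back than shut.
Start: joints at [-1.459, 0.313, 1.498, -0, 1.331, -0.223], TCP at [172.492, -495.861, 248.294] pointing down, gripper open.
Joint ranges: [-2.94, 2.94], [-0.97, 2.17], [0.19, 2.56], [-1.23, 4.37], [0.02, 3.11], [-2.88, 2.88]. Speed limits (rad/s): [2.39, 2.39, 3.01, 3.14, 3.14, 3.14].

## Interface

Orientations are given as a unit quaternion [w, x, y, z].
In Python, from rig import sense, capture, finish_job, boxes_of, tips_ahead gives the robot as it stands.
- The arm moves only by the tool drive_tool, never from a script. Its argument "commands" is text: rows parted by semicolons, each of 7 numbers parted by spaces: the shift along the world's x, y, z in units of 0.1 m (1.0 is 0.1 m), then the turn, a rotation vector about the world's x, y, z in units of pi/4 rad (1.0 is pi/4 rad), then the opening in per cent of the stroke, from 0 (shut) to 100 (fully open). A call has 1 to 20 rows; each row shifts and turns the commanded pose from where the row before left it; what a row does not reach is not made up. A row lasts 1/12 s, in which the tool goes at most 41.7 mm and 7.16 degrees, less where a joint would pass 70% of its speed; a pose out of reach is approached as far as the arm can. A call with a number of a shift or a turn outside -1 to 1 is refused whole. A call with a gripper value outside its range is refused whole. The fingers move at their own pace and stop on an object; "force" is the grip in N (left out, the last holds). Time passes only in rows, so rows that do not move let the fingers close. It gives the time, the measured TCP pose, the force, the opening and the grip force at its end, in the units of the state.
- sense(): the state, without advancing time (a new reading comes with each control period).
- capture(name): name is "scene" or "top" or "wrist"; returns a dict with "pixels" (480x640x3 uint8, blue, green, red), "fov_y" (degrees; the focal length in pixels is half the picture's height over the tangent of half this angle, whatever the lens; pixels are square), "cx", "cy" (the principal point, pixels), "k1" (the pictures are not rectified: a ray, as slopes to the right and down, at radius r is drawn at 1 + k1 r^2 times it, then the intrinsics apply), "position" and "attitude" of the camera in the world; the wrist camera has in their place "tool_from_camera" (4x4, takes a point from camera to tool coordinates, whose origin is the TCP and whose axes are the flange's). Camera axes: x right, y down, z forward; pixel columns grow to the right and rows downward; lengths in mm; the calibration is good to about 2 mm. A picture is of the moment at which its call begins: read the wrist's pose just before it. There is no depth.
- finish_job(): hands the job in; it is judged then, once.
Trained networks look in a picture, given as the dict that the camera call returned (one of the last four; its "shot" number tells which), for a name from the list of things; names that differ only in an ending like _2 or _b are one class to them, and where a whole thing is asked for, a point or a joint stands for the part that bears it (a point fixed in the world has none). Each returns a list of dicts, best first, with "confidence" (0 to 1); they miss things now and then, are a little off and sometimes report something else, mostly with a low value. They report only what shows in the picture. A call takes as long as a camera call. They do not tell look-alikes from the thing itself.
- boxes_of(picture, name): "position" ([column, row] in pixels, amid what is visible of it).
The state is a dict: "time_s": time; "joints": joint angles; "dq": joint speeds; "tau": joint torques, N m; "eef_pos": TCP position; "ee_rot": TCP orientation; "force": force on the tool from outside, world axes, zero at the start; "wrist_torque": the same for the moment, N m; "grip_width": opening from 0.0 (shut) to 1.0 (fully open); "grip_force": force on a finger pad.
Only numpy, scipy, OpenCV 4.12 (cv2) and the standard library are available. Lean on these libraries where they do the work, as an engineer would, in place of code of your own. Each camera call takes 0.05 s, during which the arm holds its last target. There are 200 camera calls.

## Working session

There is one attempt and no reset: what is moved stays moved. The work goes in short steps, Python scripts to look and compute and a tool call to move; the robot and the scene stay as the last step left them, time stands still between calls to the robot, and variables do not carry over. Pictures are saved under pics/ and viewed, at most 14 in all, crops included, and the job is handed in when it is done.

Besides the shell and the picture viewer there is one more tool, called after "Request:" by a JSON object that holds its "api" and its "payload", one argument or row to a line. drive_tool: Moves the arm, as the interface text tells. Shifts and turns lie within -1 to 1; 1 stands for 0.1 m of shift or pi/4 rad of turn. Its arguments: {"type":"object","properties":{"commands":{"type":"string"},"force":{"type":"number"}},"required":["commands"]}

```bash
mkdir -p pics; ls
cat > h.py <<'E'
import numpy as np, cv2
from scipy.spatial.transform import Rotation as R
from rig import *
def q2R(q): return R.from_quat([q[1],q[2],q[3],q[0]]).as_matrix()
def cam(p, s=None):
    if 'tool_from_camera' in p:
        T=np.array(p['tool_from_camera']); Rt=q2R(s['ee_rot'])
        return Rt@T[:3,:3], Rt@T[:3,3]+np.array(s['eef_pos'])
    a=np.array(p['attitude']); return (q2R(a) if a.size==4 else a.reshape(3,3)), np.array(p['position'])
def K(p):
    f=240/np.tan(np.radians(p['fov_y'])/2); return np.array([[f,0,p['cx']],[0,f,p['cy']],[0,0,1.]])
def ray(p,px,z,s=None):
    Rm,t=cam(p,s); u=cv2.undistortPoints(np.array([[px]],float),K(p),np.array([p['k1'],0,0,0.])) [0,0]
    d=Rm@np.array([u[0],u[1],1]); return t+d*(z-t[2])/d[2]
def proj(p,X,s=None):
    Rm,t=cam(p,s); return cv2.projectPoints(np.array(X,float).reshape(-1,1,3),cv2.Rodrigues(Rm.T)[0],-Rm.T@t,K(p),np.array([p['k1'],0,0,0.]))[0][:,0]
def shot(n,f=None):
    s=sense(); p=capture(n)
    if f: cv2.imwrite('pics/'+f,p['pixels'])
    return p,s
Z=dict(tin_mid=21,lid_knob=20,carton_mid=22,cone_mid=27.5,disc1=5,burner=60,block=50,vase_mid=37.5)
def find(p,s,names=Z):
    for n in names:
        for d in boxes_of(p,n):
            if d['confidence']>.2: print(n,round(d['confidence'],2),np.round(d['position']),np.round(ray(p,d['position'],Z[n],s)[:2]))
E
python3 - <<'E'
from h import *
for n in('top','scene'):
    p,s=shot(n,n+'1.png'); print(n,{k:v for k,v in p.items() if k!='pixels'}); find(p,s)
print(s, tips_ahead if not callable(tips_ahead) else tips_ahead())
E
```

```text
pics
top {'fov_y': 48.27878374419386, 'cx': 325.54509749159894, 'cy': 236.9641131721415, 'k1': -0.1362132808911874, 'position': array([ 387.21290046,   14.40618274, 1172.39714471]), 'attitude': array([ 0.03312288, -0.70510062,  0.70636343, -0.05278912]), 'shot': 1}
tin_mid 0.89 [191. 275.] [446. 272.]
lid_knob 0.94 [361. 321.] [347. -94.]
lid_knob 0.88 [381. 276.] [ 443. -138.]
lid_knob 0.81 [419. 323.] [ 342. -218.]
carton_mid 0.64 [318. 266.] [464.  -2.]
cone_mid 0.62 [447. 277.] [ 441. -281.]
disc1 0.96 [306. 197.] [619.  24.]
disc1 0.79 [240. 195.] [623. 170.]
disc1 0.76 [392. 193.] [ 628. -167.]
disc1 0.56 [382. 276.] [ 444. -141.]
burner 0.87 [134. 174.] [658. 395.]
burner 0.21 [309. 198.] [607.  19.]
block 0.64 [490. 166.] [ 683. -381.]
vase_mid 0.68 [250. 273.] [448. 144.]
scene {'fov_y': 44.987392480552344, 'cx': 314.88570905156354, 'cy': 239.47120068441026, 'k1': -0.12226362720353884, 'position': array([1130.71404143,  510.53366468,  918.9542448 ]), 'attitude': array([-0.15150393,  0.39283071,  0.84441462, -0.33120167]), 'shot': 2}
tin_mid 0.97 [450. 298.] [449. 272.]
lid_k
[... 502 characters left out ...]
nts': array([-1.45939852e+00,  3.12939947e-01,  1.49778541e+00, -1.83360973e-05,
        1.33104303e+00, -2.23416228e-01]), 'dq': array([ 1.01241258e-03,  6.69532889e-05, -8.98233033e-04,  1.71181126e-03,
       -1.03734352e-04,  1.76593292e-04]), 'tau': array([-2.33831939e-03, -4.11876082e+01, -2.59716225e+01, -2.30410005e-04,
        1.02230526e-03,  3.42636588e-05]), 'eef_pos': array([ 172.4840804 , -495.82107769,  248.24154194]), 'ee_rot': array([-8.82264396e-05,  9.86019774e-01,  1.66628324e-01, -3.97293961e-06]), 'force': array([0.09125125, 0.78817674, 1.07144116]), 'wrist_torque': array([ 0.00243648,  0.02225481, -0.04054559]), 'grip_force': 0.0, 'grip_width': 1.0009376620506922} 17.0
```

View top.

View pics/top1.png

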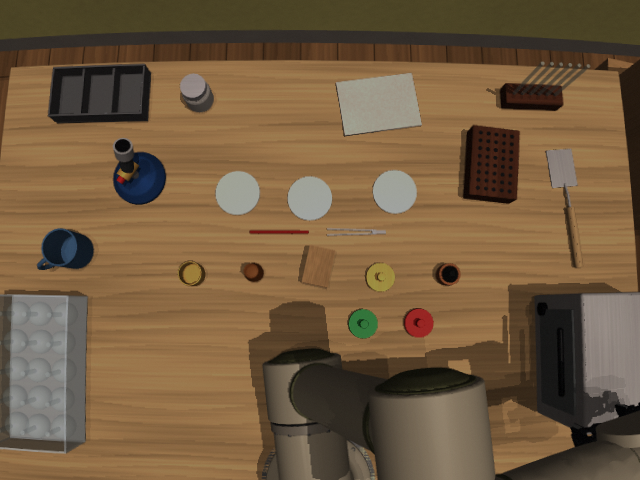

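View pics/scene1.png

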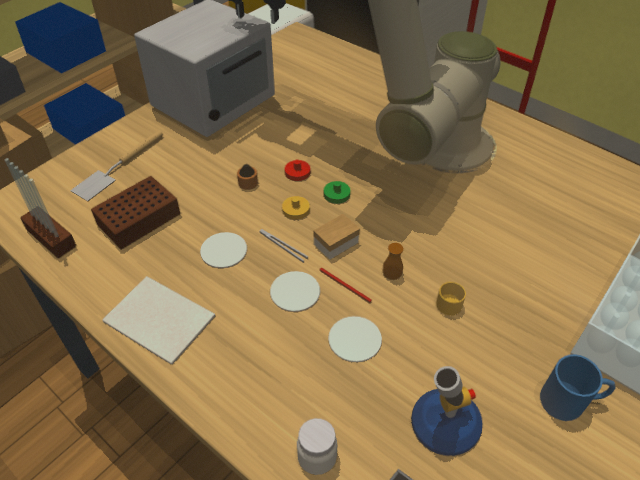

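The top view shows the tin at (191,274), vase at (254,272), carton at (318,266), brass lid at (380,277) between green and red ones, and cone at (447,274). The discs are at (238,193), (310,198) and (395,192); the burner is to the left and the block to the right. I'll refine these by segmentation.

```bash
cat > seg.py <<'E'
from h import *
def blob(p,mask,seed,r=45):
    m=np.zeros_like(mask); x,y=map(int,seed); y0,x0=max(0,y-r),max(0,x-r); m[y0:y+r,x0:x+r]=mask[y0:y+r,x0:x+r]
    n,l,st,c=cv2.connectedComponentsWithStats(m.astype(np.uint8))
    if n<2: return None
    i=1+np.argmax(st[1:,4]); return c[i],st[i,4],(l==i).astype(np.uint8)
def hsv(p): return cv2.cvtColor(p['pixels'],cv2.COLOR_BGR2HSV)
E
python3 - <<'E'
from seg import *
for n,seeds in(('top',[(238,193),(310,198),(395,192)]),('scene',[(354,339),(296,291),(224,250)])):
    p,s=shot(n); h=hsv(p); m=(h[...,1]<60)&(h[...,2]>130)
    for sd in seeds:
        b=blob(p,m,sd)
        ct=max(cv2.findContours(b[2],0,1)[0],key=len)
        w=np.array([ray(p,c,5)[:2] for c in ct[:,0].astype(float)])
        (c,r)=cv2.minEnclosingCircle(w.astype(np.float32)); A=np.c_[2*w,np.ones(len(w))]; q=np.linalg.lstsq(A,(w**2).sum(1),rcond=None)[0]
        print(n,'disc',np.round(q[:2],1),np.round(np.sqrt(q[2]+q[0]**2+q[1]**2),1))
    if n=='top':
        print(h[266,312],h[262,322],h[240,318],h[300,318]); 
        x=cv2.resize(p['pixels'][225:310,160:480],None,fx=2.5,fy=2.5,interpolation=cv2.INTER_CUBIC); cv2.imwrite('pics/crop.png',x)
E
```

```text
top disc [629.5 177.5] 48.3
top disc [617.7  17. ] 48.2
top disc [ 632.9 -173.1] 48.4
[ 14 144 140] [ 14 142 135] [ 18 128 155] [ 15 136 139]
scene disc [631.7 180.7] 48.5
scene disc [619.5  20.4] 48.6
scene disc [ 634.6 -168.9] 48.4
```

Request:
{"api": "drive_tool", "payload": {
  "commands": "0.13 0.40 0 0 0 0 100;0.13 0.40 0 0 0 0 100;0.13 0.40 0 0 0 0 100;0.13 0.40 0 0 0 0 100;0.13 0.40 0 0 0 0 100;0.13 0.40 0 0 0 0 100;0.13 0.40 0 0 0 0 100;0.13 0.40 0 0 0 0 100;0.13 0.38 0 0 0 0 100;0.13 0.38 0 0 0 0 100;0.13 0.38 0 0 0 0 100;0.13 0.38 0 0 0 0 100;0.13 0.38 0 0 0 0 100;0.13 0.38 0 0 0 0 100;0.13 0.38 0 0 0 0 100;0.13 0.38 0 0 0 0 100;0.13 0.38 0 0 0 0 100;0.13 0.38 0 0 0 0 100;0.13 0.38 0 0 0 0 100;0 0 0 0 0 0 100"
}}

```text
time_s: 2.67
eef_pos: [419.2, 244.0, 247.6]
ee_rot: [-0.001, 0.986, 0.169, 0.0]
force: [0.4, 0.5, -1.1]
grip_width: 0.999
grip_force: 0.0
```

Run:
```python
from seg import *
p,s=shot('wrist','w1.png'); print(p['tool_from_camera'],p['fov_y'],s['eef_pos']); find(p,s,['tin_mid','vase_mid','disc1','carton_mid'])
p,s=shot('top');find(p,s,['carton_mid','tin_mid','lid_knob','cone_mid'])
x=cv2.resize(p['pixels'][225:310,160:480],None,fx=2.5,fy=2.5,interpolation=cv2.INTER_CUBIC); w=cv2.imread('pics/w1.png')
cv2.imwrite('pics/both.png',np.vstack([np.pad(x,((0,0),(0,0),(0,0))),cv2.resize(cv2.copyMakeBorder(w,0,0,0,0,0),(507,380)) if 0 else np.pad(cv2.resize(w,(507,380)),((0,0),(0,293),(0,0)))]))
```

```text
[[ 6.62820196e-04 -9.65281802e-01 -2.61209884e-01  6.58326743e+01]
 [ 9.99999396e-01  8.68763251e-04 -6.72951415e-04 -4.55627523e-02]
 [ 8.76517303e-04 -2.61209280e-01  9.65281795e-01 -1.24971731e+02]
 [ 0.00000000e+00  0.00000000e+00  0.00000000e+00  1.00000000e+00]] 65.71056346831237 [419.24957163 243.96801543 247.61788083]
tin_mid 0.76 [308. 163.] [451. 272.]
vase_mid 0.77 [446. 215.] [451. 137.]
disc1 0.55 [472.  25.] [613. 174.]
carton_mid 0.6 [579. 244.] [467.  -3.]
carton_mid 0.79 [321. 265.] [467.  -9.]
carton_mid 0.42 [383. 275.] [ 446. -141.]
lid_knob 0.91 [364. 324.] [341. -99.]
lid_knob 0.68 [418. 325.] [ 336. -217.]
lid_knob 0.56 [382. 275.] [ 445. -139.]
cone_mid 0.89 [448. 276.] [ 441. -283.]
```

View pics/both.png

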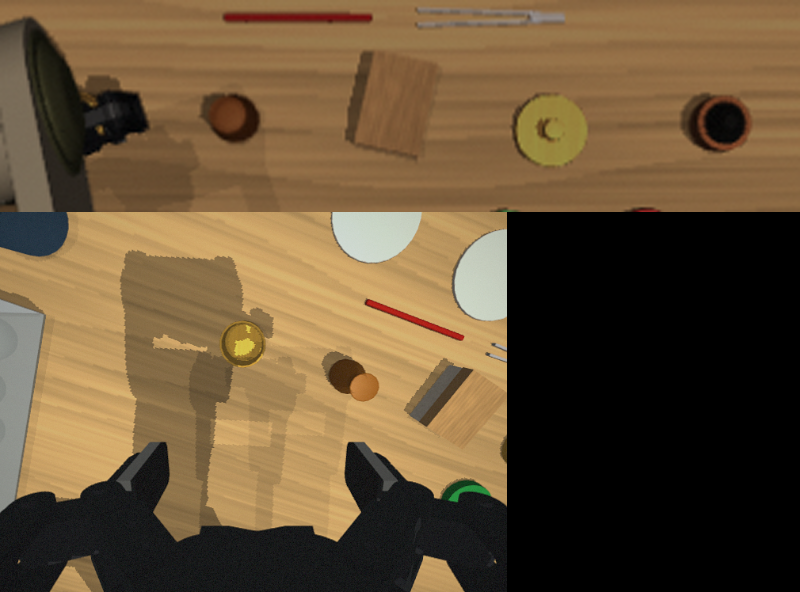

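Wrist view: the tin is at about (307,165), the vase at (440,200) is well clear. I'll move over the tin for a close look.

Request:
{"api": "drive_tool", "payload": {
  "commands": "0.1 0.1 -0.33 0 0 0 100;0.1 0.1 -0.33 0 0 0 100;0.1 0.08 -0.33 0 0 0 100;0 0 0 0 0 0 100;0 0 0 0 0 0 100"
}}

```text
time_s: 3.58
eef_pos: [448.1, 266.8, 148.8]
ee_rot: [0.0, 0.986, 0.167, -0.001]
force: [1.5, -0.2, 0.1]
grip_width: 1.002
grip_force: 0.0
```

Run:
```python
from seg import *
p,s=shot('wrist','w2.png'); print(callable(tips_ahead),s['eef_pos'],s['dq'].max()); find(p,s,['tin_mid'])
h=hsv(p); X=np.array(s['eef_pos'])*[1,1,0]
t=np.linspace(0,6.28,60)
im=p['pixels'].copy()
# brass mask
m=(h[...,1]>150)&(h[...,0]>18)&(h[...,0]<32)
b=blob(p,m,boxes_of(p,'tin_mid')[0]['position'],90); print(b[:2])
ct=max(cv2.findContours(b[2],0,1)[0],key=len); hull=cv2.convexHull(ct)
# fit silhouette
from scipy.optimize import minimize
def sil(c):
    P=np.concatenate([proj(p,np.c_[c[0]+26*np.cos(t),c[1]+26*np.sin(t),np.full(60,z)],s) for z in(0,42)]); return cv2.convexHull(P.astype(np.float32))
def M(hh): a=np.zeros((480,640),np.uint8); cv2.fillConvexPoly(a,np.round(hh*16).astype(int),255,cv2.LINE_AA,4); return a.astype(float)
H=M(hull.astype(np.float32)); f=lambda c: np.abs(M(sil(c))-H).sum()/255
r=minimize(f,X[:2],method='Nelder-Mead',options=dict(initial_simplex=X[:2]+np.array([[0,0],[5,0],[0,5]])))
print(r.x,r.fun)
cv2.drawContours(im,[sil(r.x).astype(int)],0,(0,0,255),1);cv2.imwrite('pics/w2.png',im)
```

```text
False [448.10368396 266.76996624 148.7948597 ] 0.013479714109879488
tin_mid 0.79 [319. 224.] [451. 272.]
(array([317.20987167, 229.27008885]), np.int32(5065))
[449.22164805 272.24128699] 265.5882352941176
```

View pics/w2.png

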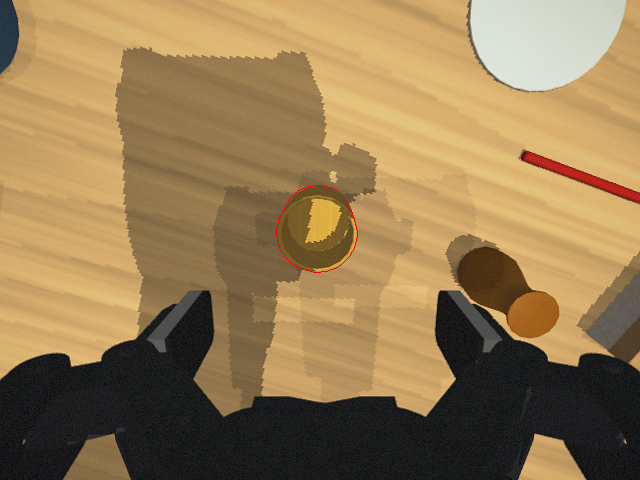

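The red silhouette fits the tin at (449.3,272.2). Next I descend and grip.

Request:
{"api": "drive_tool", "payload": {
  "commands": "0.01 0.05 -0.25 0 0 0 100;0 0 -0.4 0 0 0 100;0 0 -0.4 0 0 0 100;0 0 -0.2 0 0 0 100;0 0 0 0 0 0 100;0 0 0 0 0 0 40;0 0 0 0 0 0 40;0 0 0 0 0 0 40;0 0 0 0 0 0 40;0 0 0 0 0 0 40;0 0 0 0 0 0 40;0 0 0 0 0 0 40",
  "force": 40
}}

```text
time_s: 4.73
eef_pos: [450.9, 272.6, 27.1]
ee_rot: [-0.0, 0.986, 0.167, 0.002]
force: [-1.9, -0.9, 9.6]
grip_width: 0.605
grip_force: 40.5
```

Request:
{"api": "drive_tool", "payload": {
  "commands": "0 0 0.2 0 0 0 40;0 0 0.4 0 0 0 40;0.2 -0.1 0.3 0 0 0 40;0.3 -0.15 0.2 0 0 0 40;0.3 -0.15 0.1 0 0 0 40;0.3 -0.17 0 0 0 0 40;0 0 0 0 0 0 40;0 0 0 0 0 0 40;0 0 0 0 0 0 40"
}}

```text
time_s: 5.48
eef_pos: [559.1, 215.3, 145.1]
ee_rot: [-0.0, 0.986, 0.167, 0.0]
force: [-0.6, 0.6, -0.5]
grip_width: 0.603
grip_force: 42.2
```

```bash
cat >> seg.py <<'E'
def discs(p,s):
    h=hsv(p); m=((h[...,1]<60)&(h[...,2]>120)).astype(np.uint8)
    for c in cv2.findContours(m,0,1)[0]:
        if cv2.contourArea(c)<4000: continue
        q=c[:,0].astype(float); q=q[(q[:,0]>2)&(q[:,0]<637)&(q[:,1]>2)&(q[:,1]<477)]
        w=np.array([ray(p,a,5,s)[:2] for a in q])
        for _ in range(4):
            A=np.c_[2*w,np.ones(len(w))]; k=np.linalg.lstsq(A,(w**2).sum(1),rcond=None)[0]; r=np.sqrt(k[2]+k[0]**2+k[1]**2)
            e=abs(np.hypot(*(w-k[:2]).T)-r); w=w[e<max(1.0,2*np.median(e))]
        print('disc',np.round(k[:2],1),round(r,1),len(w),np.round(e.mean(),2),'px',np.round(q.mean(0)))
E
python3 - <<'E'
from seg import *
p,s=shot('wrist','w3.png'); print(s['eef_pos'],s['grip_width'],s['force']); discs(p,s)
E
```

```text
[559.10713935 215.34408785 145.06069427] 0.6026720019374215 [-0.63832034  0.57231414 -0.54790803]
disc [618.5  19.3] 49.0 255 0.19 px [576. 239.]
disc [630.5 178.8] 49.0 408 0.19 px [408. 146.]
```

View pics/w3.png

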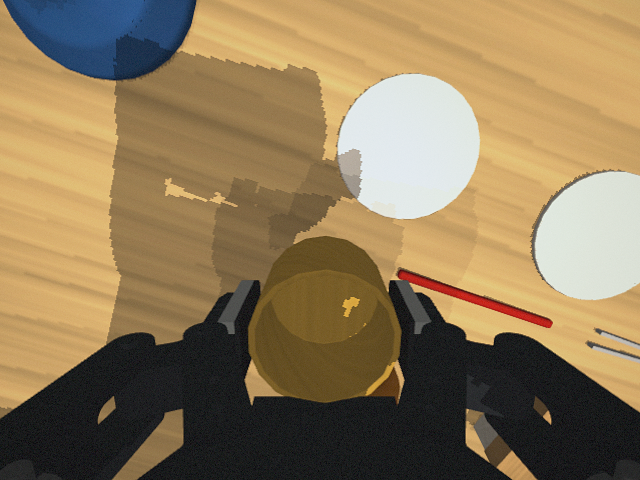

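Wrist view: the left disc is at (408,146), or world (630.5,178.8), and the middle disc at world (618.5,19.3). The tin hangs upright in the grip. I'll place it now.

Request:
{"api": "drive_tool", "payload": {
  "commands": "0.2 -0.1 0 0 0 0 40;0.27 -0.13 0 0 0 0 40;0.25 -0.13 -0.1 0 0 0 40;0 0 -0.35 0 0 0 40;0 0 -0.3 0 0 0 40;0 0 -0.2 0 0 0 40;0 0 -0.1 0 0 0 40;0 0 0 0 0 0 40;0 0 0 0 0 0 40"
}}

```text
time_s: 6.28
eef_pos: [631.7, 179.8, 40.5]
ee_rot: [0.0, 0.986, 0.167, 0.001]
force: [0.2, 0.1, -0.5]
grip_width: 0.604
grip_force: 42.2
```

Request:
{"api": "drive_tool", "payload": {
  "commands": "0 0 -0.04 0 0 0 40;0 0 -0.03 0 0 0 40;0 0 -0.01 0 0 0 40;0 0 0 0 0 0 40;0 0 0 0 0 0 40"
}}

```text
time_s: 6.7
eef_pos: [631.8, 179.3, 32.2]
ee_rot: [-0.0, 0.986, 0.167, 0.0]
force: [-1.9, 0.2, 5.6]
grip_width: 0.606
grip_force: 42.6
```

Request:
{"api": "drive_tool", "payload": {
  "commands": "0 0 0 0 0 0 80;0 0 0 0 0 0 100;0 0 0 0 0 0 100;0 0 0 0 0 0 100;0 0 0 0 0 0 100;0 0 0.2 0 0 0 100;0 0 0.38 0 0 0 100;0 0 0.38 0 0 0 100;-0.1 -0.15 0.36 0 0 0 100;-0.25 -0.3 0.26 0 0 0 100;-0.25 -0.3 0 0 0 0 100;-0.25 -0.3 0 0 0 0 100;-0.25 -0.3 0 0 0 0 100;-0.25 -0.3 0 0 0 0 100;-0.17 -0.14 0 0 0 0 100;0 0 0 0 0 0 100;0 0 0 0 0 0 100"
}}

```text
time_s: 8.12
eef_pos: [482.2, 3.0, 186.8]
ee_rot: [0.0, 0.986, 0.166, 0.0]
force: [0.5, -0.0, 0.7]
grip_width: 1.0
grip_force: 0.0
```

Run:
```python
from seg import *
p,s=shot('wrist','w4.png'); print(s['eef_pos'],s['ee_rot']); find(p,s,['carton_mid','lid_knob','vase_mid']);discs(p,s)
```

```text
[482.22157667   2.99033392 186.8234286 ] [8.73658613e-05 9.86169863e-01 1.65737142e-01 4.39245403e-04]
carton_mid 0.89 [322. 243.] [463.  -2.]
lid_knob 0.92 [454. 290.] [ 460. -121.]
lid_knob 0.56 [377. 379.] [357. -91.]
vase_mid 0.87 [137. 201.] [453. 141.]
disc [ 633.6 -171. ] 49.0 261 0.22 px [575. 108.]
disc [617.7  18.1] 49.1 267 0.19 px [364.  66.]
```

View pics/w4.png

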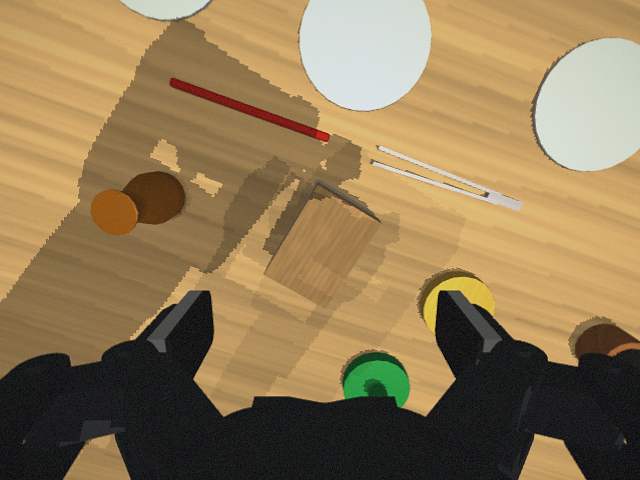

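Wrist view: the corners of the carton's top face are near (319,190), (381,222), (326,307) and (264,273). The tools nearby lie clear.

```bash
cat > c.py <<'E'
from seg import *
E
python3 - <<'E'
from seg import *
p,s=shot('wrist'); s0=s
c=np.array([ray(p,q,44,s)[:2] for q in[(319,190),(381,222),(326,307),(264,273)]])
print(c.round(1),c.mean(0).round(1))
for i in range(4):
    e=c[(i+1)%4]-c[i]; print(np.hypot(*e).round(1),np.degrees(np.arctan2(e[1],e[0])).round(1))
Rt=q2R(s['ee_rot']); print('tool y',np.degrees(np.arctan2(Rt[1,1],Rt[0,1])),s['joints'].round(2))
E
```

```text
[[506.9  16.6]
 [499.6 -34.3]
 [421.5 -18.7]
 [432.6  35.6]] [ 4.652e+02 -2.000e-01]
51.5 -98.1
79.7 168.7
55.4 78.4
76.6 -14.3
tool y -70.75503706465787 [-0.23  0.28  1.71  0.    1.15  1.  ]
```

Request:
{"api": "drive_tool", "payload": {
  "commands": "-0.05 -0.01 -0.1 0 0 -0.139 100;-0.05 -0.01 -0.1 0 0 -0.139 100;-0.05 -0.01 -0.1 0 0 -0.139 100;-0.02 0 -0.1 0 0 -0.139 100;0 0 0 0 0 -0.139 100;0 0 0 0 0 0 100;0 0 0 0 0 0 100"
}}

```text
time_s: 8.95
eef_pos: [465.7, 0.8, 146.4]
ee_rot: [-0.0, 0.995, -0.103, 0.0]
force: [-0.1, -0.2, 0.9]
grip_width: 1.001
grip_force: 0.0
```

Run:
```python
from seg import *
p,s=shot('wrist'); print(s['eef_pos'],s['ee_rot'])
def box(c,a,z):
    a=np.radians(a); L=np.array([[40,27.5],[40,-27.5],[-40,-27.5],[-40,27.5]]); Q=np.array([[np.cos(a),-np.sin(a)],[np.sin(a),np.cos(a)]])
    return proj(p,np.c_[L@Q.T+c,np.full(4,z)],s)
im=p['pixels'].copy()
cv2.polylines(im,[np.round(box((465,0),-12.5,44)*16).astype(int)],True,(0,0,255),1,cv2.LINE_AA,4)
u=box((465,0),-12.5,44).mean(0).astype(int); print(u)
y,x=u[1]-120,u[0]-150
cv2.imwrite('pics/w5.png',cv2.resize(im[y:y+200,x:x+260],None,fx=3,fy=3)); print(x,y)
```

```text
[465.67729306   0.81347498 146.36978577] [-1.13568469e-05  9.94642527e-01 -1.03374272e-01  5.08494021e-05]
[325 238]
175 118
```

View pics/w5.png

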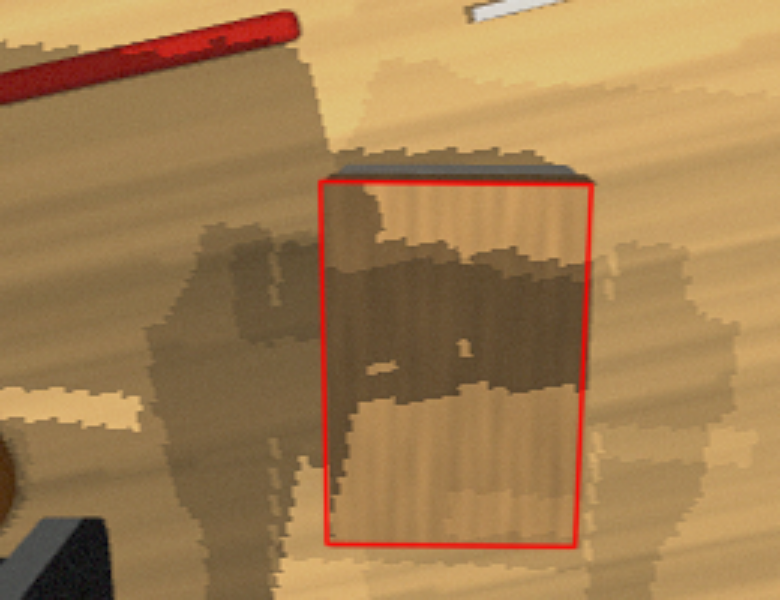

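The projected box lies exactly on the carton, at (465,0) with yaw -12.5°. I'll descend and grip.

Request:
{"api": "drive_tool", "payload": {
  "commands": "0 0 -0.38 0 0 0 100;0 0 -0.4 0 0 0 100;0 0 -0.3 0 0 0 100;0 0 -0.1 0 0 0 100;0 0 0 0 0 0 100;0 0 0 0 0 0 40;0 0 0 0 0 0 40;0 0 0 0 0 0 40;0 0 0 0 0 0 40;0 0 0 0 0 0 40;0 0 0 0 0 0 40"
}}

```text
time_s: 9.92
eef_pos: [466.6, 0.3, 30.3]
ee_rot: [0.0, 0.994, -0.105, 0.002]
force: [-0.3, 0.4, 6.0]
grip_width: 0.635
grip_force: 42.8
```

Request:
{"api": "drive_tool", "payload": {
  "commands": "0 0 0.15 0 0 0 40;0 0 0.35 0 0 0 40;0.1 -0.1 0.1 0 0 0 40;0.25 -0.25 0 0 0 0 40;0.27 -0.27 0 0 0 0 40;0.27 -0.27 0 0 0 0 40;0.27 -0.27 0 0 0 0 40;0.27 -0.27 0 0 0 0 40;0.2 -0.23 0 0 0 0 40;0.05 -0.05 0 0 0 0 40;0 0 -0.2 0 0 0 40;0 0 -0.2 0 0 0 40;0 0 -0.1 0 0 0 40;0 0 0 0 0 0 40;0 0 0 0 0 0 40"
}}

```text
time_s: 11.17
eef_pos: [633.5, -170.3, 39.3]
ee_rot: [0.0, 0.994, -0.105, 0.0]
force: [0.6, -0.5, -1.3]
grip_width: 0.637
grip_force: 43.1
```

Request:
{"api": "drive_tool", "payload": {
  "commands": "0.012 -0.005 -0.03 0 0 0 40;0 0 -0.015 0 0 0 40;0 0 0 0 0 0 40;0 0 0 0 0 0 40;0 0 0 0 0 0 80;0 0 0 0 0 0 100;0 0 0 0 0 0 100;0 0 0 0 0 0 100;0 0 0.2 0 0 0 100;0 0 0.35 0 0 0 100;0 0 0.35 0 0 0 100;-0.2 -0.12 0.2 0 0 0 100;-0.34 -0.2 0 0 0 0 100;-0.34 -0.2 0 0 0 0 100;-0.34 -0.2 0 0 0 0 100;-0.34 -0.2 0 0 0 0 100;-0.34 -0.2 0 0 0 0 100;0 0 0 0 0 0 100;0 0 0 0 0 0 100"
}}

```text
time_s: 12.75
eef_pos: [443.5, -284.0, 144.2]
ee_rot: [0.0, 0.994, -0.107, 0.0]
force: [0.8, -0.5, -0.1]
grip_width: 0.997
grip_force: 0.0
```

Run:
```python
from seg import *
p,s=shot('wrist','w6.png'); print(s['eef_pos'],s['ee_rot']); find(p,s,['cone_mid','lid_knob'])
im=p['pixels']; 
t=np.linspace(0,6.28,80)
c=ray(p,boxes_of(p,'cone_mid')[0]['position'],27.5,s)
for z,r in((0,24),(34,24)): cv2.polylines(im,[np.round(proj(p,np.c_[c[0]+r*np.cos(t),c[1]+r*np.sin(t),0*t+z],s)).astype(int)],True,(255,0,255),1)
cv2.imwrite('pics/w6.png',im)
```

```text
[ 443.45923882 -283.97079145  144.18332913] [ 3.55425673e-05  9.94274561e-01 -1.06855439e-01  1.04983222e-04]
cone_mid 0.88 [322. 229.] [ 448. -284.]
lid_knob 0.69 [130. 270.] [ 445. -143.]
lid_knob 0.64 [274. 361.] [ 352. -225.]
```

View pics/w6.png

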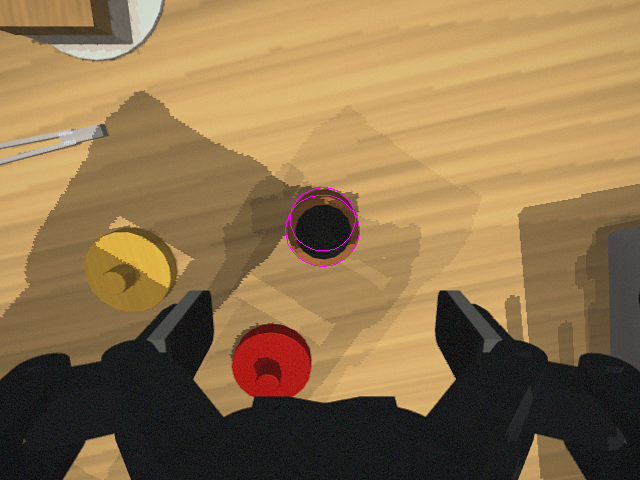

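The foot outline fits the cone at world (448,-284). I'll descend and grip.

Request:
{"api": "drive_tool", "payload": {
  "commands": "0.045 0 -0.36 0 0 0 100;0 0 -0.4 0 0 0 100;0 0 -0.3 0 0 0 100;0 0 -0.16 0 0 0 100;0 0 0 0 0 0 100;0 0 0 0 0 0 40;0 0 0 0 0 0 40;0 0 0 0 0 0 40;0 0 0 0 0 0 40;0 0 0 0 0 0 40;0 0 0 0 0 0 40;0 0 0 0 0 0 40"
}}

```text
time_s: 13.95
eef_pos: [449.9, -283.5, 23.6]
ee_rot: [0.001, 0.994, -0.105, 0.001]
force: [-0.0, 1.9, 6.5]
grip_width: 0.545
grip_force: 41.0
```

Request:
{"api": "drive_tool", "payload": {
  "commands": "0 0 0.15 0 0 0 40;0 0 0.37 0 0 0 40;0.05 0.12 0.35 0 0 0 40;0.17 0.3 0 0 0 0 40;0.19 0.34 0 0 0 0 40;0.19 0.34 0 0 0 0 40;0.19 0.34 0 0 0 0 40;0.19 0.34 0 0 0 0 40;0.19 0.34 0 0 0 0 40;0.19 0.34 0 0 0 0 40;0.19 0.34 0 0 0 0 40;0.15 0.22 0 0 0 0 40;0 0 -0.3 0 0 0 40;0 0 -0.3 0 0 0 40;0 0 -0.1 0 0 0 40;0 0 0 0 0 0 40;0 0 0 0 0 0 40"
}}

```text
time_s: 15.37
eef_pos: [619.4, 18.7, 40.0]
ee_rot: [0.0, 0.994, -0.106, 0.0]
force: [0.6, 1.0, 0.2]
grip_width: 0.549
grip_force: 41.7
```

Request:
{"api": "drive_tool", "payload": {
  "commands": "0.005 0 -0.06 0 0 0 40;0 0 -0.035 0 0 0 40;0 0 -0.02 0 0 0 40;0 0 0 0 0 0 40;0 0 0 0 0 0 40;0 0 0 0 0 0 80;0 0 0 0 0 0 100;0 0 0 0 0 0 100;0 0 0 0 0 0 100;0 0 0.2 0 0 0 100;0 0 0.35 0 0 0 100;0 0 0.35 0 0 0 100;-0.2 -0.18 0.25 0 0 0 100;-0.3 -0.27 0 0 0 0 100;-0.3 -0.27 0 0 0 0 100;-0.3 -0.27 0 0 0 0 100;-0.3 -0.27 0 0 0 0 100;-0.3 -0.27 0 0 0 0 100;0 0 0 0 0 0 100;0 0 0 0 0 0 100"
}}

```text
time_s: 17.03
eef_pos: [448.8, -135.1, 142.7]
ee_rot: [0.0, 0.994, -0.107, 0.0]
force: [0.5, 1.3, -0.5]
grip_width: 1.0
grip_force: 0.0
```

Run:
```python
from seg import *
p,s=shot('wrist','w7.png'); print(s['eef_pos'],s['ee_rot']); find(p,s,['lid_knob'])
h=hsv(p); m=(h[...,1]>110)&(h[...,0]>21)&(h[...,0]<34)
c0=min((ray(p,d['position'],20,s) for d in boxes_of(p,'lid_knob')),key=lambda c:np.hypot(c[0]-445,c[1]+140)); u=proj(p,[c0],s)[0]
b=blob(p,m,u,70); print(b[:2])
from scipy.optimize import minimize
t=np.linspace(0,6.28,80); ci=lambda c,r,z: proj(p,np.c_[c[0]+r*np.cos(t),c[1]+r*np.sin(t),0*t+z],s)
im=p['pixels']
hull=cv2.convexHull(max(cv2.findContours(b[2],0,1)[0],key=len))
def M(hh): a=np.zeros((480,640),np.uint8); cv2.fillConvexPoly(a,np.round(hh*16).astype(int),255,cv2.LINE_AA,4); return a.astype(float)
H=M(hull.astype(np.float32)); S=lambda c: cv2.convexHull(np.concatenate([ci(c,31.5,0),ci(c,31.5,17)]).astype(np.float32))
r=minimize(lambda c:np.abs(M(S(c))-H).sum()/255,c0[:2],method='Nelder-Mead',options=dict(initial_simplex=c0[:2]+np.array([[0,0],[5,0],[0,5]]))); print(r.x,r.fun)
for rr,z in((31.5,0),(31.5,17),(9,34)): cv2.polylines(im,[np.round(ci(r.x,rr,z)).astype(int)],True,(255,0,255),1)
cv2.imwrite('pics/w7.png',im)
```

```text
[ 448.81383818 -135.1351075   142.72522508] [ 6.26722634e-05  9.94261720e-01 -1.06974530e-01  2.80891755e-04]
lid_knob 0.93 [326. 236.] [ 446. -136.]
lid_knob 0.78 [432. 336.] [ 354. -197.]
lid_knob 0.68 [306. 364.] [351. -99.]
(array([319.4, 197.8]), np.int32(5))
[205.78965118  64.71718215] 6.415686274509804
```

View pics/w7.png

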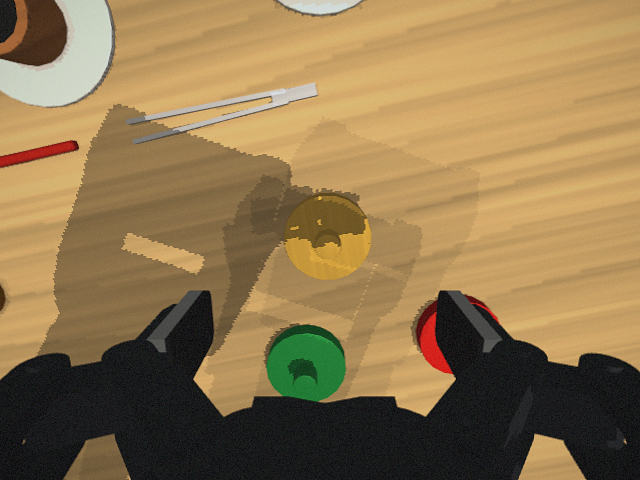

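The brass lid is centred at about (328,237), radius 43 px; the green and red ones are nearer the robot. My colour mask missed it, so I'll use the ellipse I read off.

Run:
```python
from seg import *
p,s=shot('wrist','w8.png'); h=hsv(p); print(h[255,330],h[210,350],h[300,330],h[215,300])
m=(h[...,1]>165)&(h[...,0]>12)&(h[...,0]<34); b=blob(p,m,(328,237),60); print(b[:2])
x,y,w,hh=cv2.boundingRect(b[2]); print(x,y,w,hh)
t=np.linspace(0,6.28,80); ci=lambda c,r,z: proj(p,np.c_[c[0]+r*np.cos(t),c[1]+r*np.sin(t),0*t+z],s)
c=ray(p,(328,237),17,s)[:2]; print(c, s['eef_pos'])
im=p['pixels'].copy()
for rr,z in((31.5,0),(31.5,17),(9,34)): cv2.polylines(im,[np.round(ci(c,rr,z)*8).astype(int)],True,(255,0,255),1,cv2.LINE_AA,3)
cv2.imwrite('pics/w8.png',cv2.resize(im[170:300,250:400],None,fx=4,fy=4))
```

```text
[ 20 178 202] [ 21 171 109] [ 18 126 162] [ 21 174 110]
(array([330.38488372, 240.10755814]), np.int32(5160))
287 194 87 87
[ 445.93160471 -135.28139309] [ 450.21842994 -133.46075756  142.45710388]
```

View pics/w8.png

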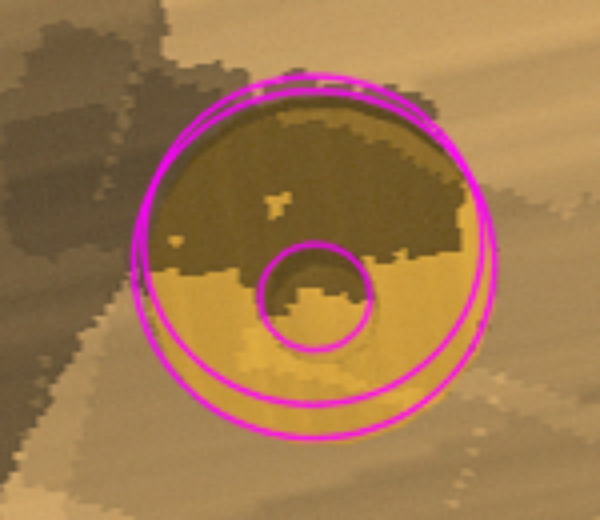

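The circles sit about 2 mm too far ahead, so the lid is at about (444,-136). Next I grip its knob.

Request:
{"api": "drive_tool", "payload": {
  "commands": "-0.06 -0.026 -0.25 0 0 0 60;0 0 -0.35 0 0 0 60;0 0 -0.25 0 0 0 60;0 0 -0.15 0 0 0 60;0 0 -0.04 0 0 0 60;0 0 0 0 0 0 60;0 0 0 0 0 0 60",
  "force": 30
}}

```text
time_s: 17.82
eef_pos: [444.2, -136.4, 39.0]
ee_rot: [0.0, 0.994, -0.105, 0.0]
force: [0.4, 0.3, 0.1]
grip_width: 0.599
grip_force: 0.0
```

Request:
{"api": "drive_tool", "payload": {
  "commands": "0 0 0 0 0 0 30;0 0 0 0 0 0 10;0 0 0 0 0 0 10;0 0 0 0 0 0 10;0 0 0 0 0 0 10;0 0 0 0 0 0 10;0 0 0 0 0 0 10;0 0 0 0 0 0 10"
}}

```text
time_s: 18.48
eef_pos: [444.0, -136.8, 39.3]
ee_rot: [0.0, 0.994, -0.105, 0.001]
force: [-1.6, 1.1, 6.6]
grip_width: 0.184
grip_force: 29.1
```

Request:
{"api": "drive_tool", "payload": {
  "commands": "0 0 0.1 0 0 0 10;0 0 0.35 0 0 0 10;0.05 0.1 0.35 0 0 0 10;0.12 0.3 0.26 0 0 0 10;0.14 0.35 0 0 0 0 10;0.14 0.35 0 0 0 0 10;0.14 0.35 0 0 0 0 10;0.14 0.35 0 0 0 0 10;0.14 0.35 0 0 0 0 10;0.14 0.35 0 0 0 0 10;0.14 0.35 0 0 0 0 10;0 0 0 0 0 0 10;0 0 0 0 0 0 10;0 0 0 0 0 0 10;0 0 0 0 0 0 10;0 0 0 0 0 0 10"
}}

```text
time_s: 19.82
eef_pos: [558.4, 147.3, 144.7]
ee_rot: [0.0, 0.994, -0.106, 0.0]
force: [0.9, 0.0, -1.0]
grip_width: 0.193
grip_force: 29.5
```

Run:
```python
from seg import *
p,s=shot('wrist'); print(s['eef_pos'],s['grip_width'],s['ee_rot']); find(p,s,['tin_mid','lid_knob']); discs(p,s)
im=p['pixels'].copy()
t=np.linspace(0,6.28,80); ci=lambda c,r,z: proj(p,np.c_[c[0]+r*np.cos(t),c[1]+r*np.sin(t),0*t+z],s)
e=s['eef_pos']
for c,rr,z in(((630.5,178.9),26,47),((630.5,178.9),50,5),((618.4,18.8),24,39),((618.4,18.8),50,5),(e,31.5,e[2]-22)): cv2.polylines(im,[np.round(ci(c,rr,z)*8).astype(int)],True,(255,0,255),1,cv2.LINE_AA,3)
cv2.imwrite('pics/w9.png',im)
for n in('top','scene'):
    q,s=shot(n,n+'2.png'); find(q,s,['tin_mid','cone_mid','carton_mid','vase_mid'])
```

```text
[558.39118235 147.3039511  144.74654293] 0.19331478597456 [ 3.27577048e-05  9.94353638e-01 -1.06117101e-01  3.89639875e-05]
tin_mid 0.58 [246. 137.] [631. 183.]
lid_knob 0.93 [630. 406.] [368. -60.]
lid_knob 0.62 [324. 270.] [531. 154.]
disc [630.4 178.1] 49.0 414 0.18 px [258. 133.]
disc [618.5  18.7] 49.1 431 0.18 px [493.  99.]
tin_mid 0.67 [396. 189.] [ 635. -175.]
tin_mid 0.26 [380. 194.] [ 623. -139.]
cone_mid 0.64 [310. 200.] [608.  17.]
carton_mid 0.91 [394. 188.] [ 638. -170.]
vase_mid 0.41 [490. 163.] [ 691. -385.]
tin_mid 0.72 [353. 331.] [629. 175.]
cone_mid 0.71 [293. 287.] [628.  24.]
vase_mid 0.91 [392. 265.] [465. 145.]
```

View pics/w9.png

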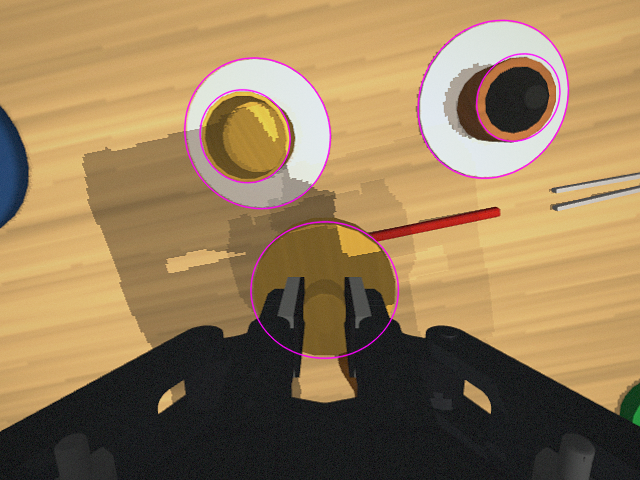

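The drawn disc circles match. The tin and cone stand within 2–3 mm of the middles, and the lid is centred on the tool. I'll fit the tin exactly before lowering.

Run:
```python
from seg import *
from scipy.optimize import minimize
p,s=shot('wrist'); h=hsv(p); print(s['eef_pos'])
t=np.linspace(0,6.28,80); ci=lambda c,r,z: proj(p,np.c_[c[0]+r*np.cos(t),c[1]+r*np.sin(t),0*t+z],s)
def M(hh): a=np.zeros((480,640),np.uint8); cv2.fillConvexPoly(a,np.round(hh*16).astype(int),255,cv2.LINE_AA,4); return a.astype(float)
def fit(seed,c0,parts,rad):
    b=blob(p,h[...,1]>100,seed,rad); H=M(cv2.convexHull(max(cv2.findContours(b[2],0,1)[0],key=len)).astype(np.float32))
    S=lambda c: cv2.convexHull(np.concatenate([ci(c,*q) for q in parts]).astype(np.float32))
    r=minimize(lambda c:np.abs(M(S(c))-H).sum()/255,c0,method='Nelder-Mead',options=dict(initial_simplex=np.array(c0)+np.array([[0,0],[5,0],[0,5]]))); print(r.x.round(1),r.fun,b[1])
fit((248,137),(630.5,179),((26,5),(26,47)),52)
fit((505,100),(618.5,19),((24,5),(24,39)),55)
b=blob(p,(h[...,1]>165)&(h[...,0]>12)&(h[...,0]<34),(324,270),90); x=cv2.boundingRect(b[2]); print('lid',x)
e=s['eef_pos']; P=np.concatenate([ci(e,31.5,e[2]-22),ci(e,31.5,e[2]-39)]); print(P.min(0),P.max(0))
```

```text
[558.51464998 148.44731781 144.38665732]
[629.5 178.5] 327.06666666666666 6546
[617.   20.7] 534.4156862745098 3340
lid (254, 218, 141, 142)
[250.53794009 212.80108732] [397.88816274 357.77224305]
```

Request:
{"api": "drive_tool", "payload": {
  "commands": "0.15 0.06 0 0 0 0 10;0.3 0.12 0 0 0 0 10;0.2 0.09 0 0 0 0 10;0.07 0.03 0 0 0 0 10;0 0 -0.2 0 0 0 10;0 0 -0.2 0 0 0 10;0 0 0 0 0 0 10;0 0 0 0 0 0 10;0 0 0 0 0 0 10;0 0 0 0 0 0 10"
}}

```text
time_s: 21.35
eef_pos: [631.1, 178.4, 106.0]
ee_rot: [-0.0, 0.994, -0.105, 0.001]
force: [-0.0, 0.4, 0.2]
grip_width: 0.192
grip_force: 29.5
```

Run:
```python
from h import *
p,s=shot('wrist'); print(s['eef_pos'],s['force'])
q,_=shot('scene')
a=p['pixels'][150:400,180:480]; b=cv2.resize(q['pixels'][270:390,290:434],None,fx=2.5,fy=2.5,interpolation=cv2.INTER_CUBIC)
a=cv2.resize(a,(360,300)); cv2.imwrite('pics/w10.png',np.hstack([a,b]))
```

```text
[631.11715284 178.44328555 106.01825293] [-0.04771798  0.37997668  0.16160859]
```

View pics/w10.png

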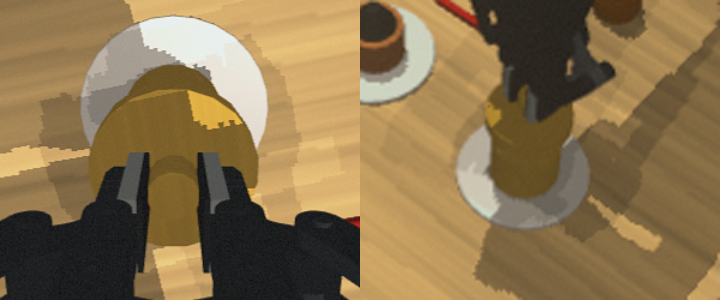

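The lid hangs concentrically over the tin in both views. I'll lower it gently.

Request:
{"api": "drive_tool", "payload": {
  "commands": "-0.006 0 -0.12 0 0 0 10;0 0 -0.06 0 0 0 10;0 0 -0.03 0 0 0 10;0 0 -0.03 0 0 0 10;0 0 -0.02 0 0 0 10;0 0 -0.02 0 0 0 10;0 0 0 0 0 0 10;0 0 0 0 0 0 10"
}}

```text
time_s: 22.12
eef_pos: [630.0, 178.4, 76.4]
ee_rot: [-0.0, 0.994, -0.105, 0.0]
force: [0.2, -1.3, -1.1]
grip_width: 0.193
grip_force: 29.5
```

Request:
{"api": "drive_tool", "payload": {
  "commands": "0 0 -0.01 0 0 0 10;0 0 -0.006 0 0 0 10;0 0 0 0 0 0 10;0 0 0 0 0 0 10"
}}

```text
time_s: 22.45
eef_pos: [630.1, 178.4, 75.3]
ee_rot: [-0.0, 0.994, -0.105, 0.0]
force: [-1.2, 0.1, 4.0]
grip_width: 0.19
grip_force: 29.9
```

Seated, with 4 N of contact at the expected height. I'll release and retreat, opening only as far as needed.

Request:
{"api": "drive_tool", "payload": {
  "commands": "0 0 0 0 0 0 25;0 0 0 0 0 0 40;0 0 0 0 0 0 50;0 0 0 0 0 0 50;0 0 0 0 0 0 50;0 0 0.2 0 0 0 50;0 0 0.3 0 0 0 50;0 0 0.35 0 0 0 50;-0.2 0 0.3 0 0 0 50;-0.35 0 0.2 0 0 0 50;-0.35 0 0 0 0 0 50;-0.35 0 0 0 0 0 50;0 0 0 0 0 0 50;0 0 0 0 0 0 50;0 0 0 0 0 0 50"
}}

```text
time_s: 23.7
eef_pos: [505.7, 178.4, 210.3]
ee_rot: [-0.0, 0.994, -0.105, 0.001]
force: [0.1, 0.2, -0.0]
grip_width: 0.499
grip_force: 0.0
```

Run:
```python
from seg import *
t=np.linspace(0,6.28,80)
p,s=shot('wrist'); print(s['eef_pos'],s['time_s']); q,_=shot('scene'); find(q,None,['vase_mid','tin_mid','cone_mid','carton_mid','lid_knob'])
def dr(p,s):
    im=p['pixels'].copy(); ci=lambda c,r,z: np.round(proj(p,np.c_[c[0]+r*np.cos(t),c[1]+r*np.sin(t),0*t+z],s)*8).astype(int)
    for c,rr,z in(((629.9,178.5),31.5,50),((629.9,178.5),9,70),((618.4,18.8),24,39)): cv2.polylines(im,[ci(c,rr,z)],True,(255,0,255),1,cv2.LINE_AA,3)
    a=np.radians(-12.5);Q=np.array([[np.cos(a),-np.sin(a)],[np.sin(a),np.cos(a)]]);L=np.array([[40,27.5],[40,-27.5],[-40,-27.5],[-40,27.5]])@Q.T+[633.7,-171]
    cv2.polylines(im,[np.round(proj(p,np.c_[L,np.full(4,49)],s)).astype(int)],True,(255,0,255),1); return im
a=cv2.resize(dr(p,s),(400,300)); b=cv2.resize(dr(q,None)[150:390,130:450],(800,600))[:, :]
cv2.imwrite('pics/e1.png',np.hstack([cv2.resize(a,(400,300)),cv2.resize(b,(400,300))]))
cv2.imwrite('pics/e1.png',np.vstack([np.hstack([a,cv2.resize(q['pixels'],(400,300))]),cv2.resize(b,(400,300)).repeat(1,0) if 0 else np.hstack([cv2.resize(b,(400,300)),np.zeros((300,400,3),np.uint8)])]))
```

```text
[505.68091812 178.41512042 210.27128769] 23.7
vase_mid 0.86 [392. 264.] [463. 143.]
vase_mid 0.35 [358. 328.] [628. 183.]
tin_mid 0.6 [351. 343.] [653. 188.]
cone_mid 0.59 [292. 286.] [629.  22.]
cone_mid 0.58 [292. 300.] [651.  44.]
carton_mid 0.88 [222. 242.] [ 633. -172.]
lid_knob 0.92 [355. 329.] [624. 174.]
lid_knob 0.76 [334. 194.] [363. -87.]
lid_knob 0.56 [295. 170.] [ 357. -209.]
```

View pics/e1.png

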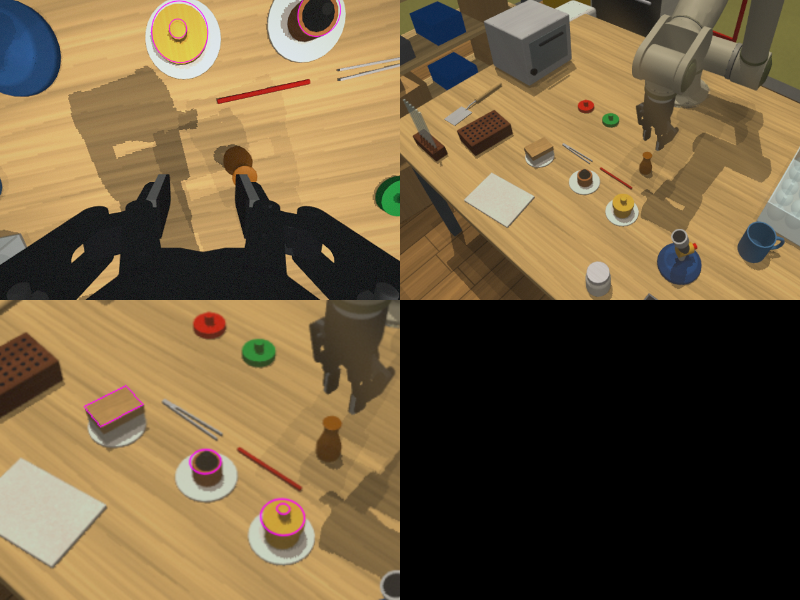

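Everything stands on its disc with the lid seated level, the predicted outlines match, and the vase is unmoved. I'll hand it in.

```bash
python3 -c "
from rig import *
print(finish_job())"
```

```text
the job is handed in; nothing more can be done
None
```

I handed the job in at about 24 s: the lidded brass tin stands on the disc by the burner, the carton on the disc by the drilled block and the cone on the middle disc, all within about 3 mm of centre by the camera; the vase looked unmoved in the last picture, and the hand-in returned no verdict.

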